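Stop the vegetable cutter and unscrew its disc cap of unknown thread hand

TASK

The vegetable cutter is to be stripped for washing: press its stop button (the mushroom-headed one, not the shrouded start button) all the way down and let it come up again, then unscrew the black cap that clamps the slicing disc. Nobody knows whether this machine has a left- or a right-hand thread, so if the cap is blocked one way, loosen it the other way. Finish with the cap still held in the gripper, at rest at least 8 cm above the disc, and leave the start button and the other things on the table alone.

Things in the scene. Friction and masses are not known exactly. Their poses are not given: they have to be found in the camera images.
- cutter: white motor unit of a vegetable cutter, fixed, 295 x 192 mm, feed head taken off. Origin on the table on the axis of the upright spindle; -x of its frame is the front with the control strip (62 mm high), +x the rear with a hinge column (x 89 to 145, y -58 to 58, top 165 mm high). A round steel chamber (radius 90, rim 104 mm high) surrounds the spindle
- disc_center (a point): middle of the top face of the aluminium slicing disc (160 mm across) in the chamber, 96 mm above the table, on the spindle axis, z up; the screwed-on cap's rim stands on the disc. The spindle end inside the cap stands 19 mm above the disc: lift the cap straight up along the axis for the first 30 mm
- cap: loose black plastic screw cap, 90 to 150 g, round, 59 mm across the rim, 28 mm high, with a bar grip on top. Origin at the centre of its lower rim, z up along the spindle. The bar is 14 mm thick (y), 48 mm long (x) and 28 mm tall, from 28 to 56 mm above the origin; pinch it across its thickness from above
- cap_grip (a point): on the cap's axis, mid-height of the bar, 42 mm above the cap's origin. Home at the start on a steep thread whose hand differs from run to run and cannot be seen. Tightening is blocked hard within 5 degrees. Loosening, it turns easily (under 0.3 N m) and climbs 0.08 mm per degree up to 55 degrees; up to 50 the thread holds it down; turned 57 to 85 degrees it lifts straight off; at about 90 it meets a stop
- stop_button (a joint): travel of the stop button, 0 up to 0.006 m fully down; spring button, 2 N to start, 5 N fully down, comes up by itself
- stop_button_top (a point): middle of the top of the stop button: black mushroom head 36 mm across, standing 26 mm proud of the control strip, about 87 mm above the table when up; on the control strip in front of the chamber, 119 mm from the spindle axis towards the front and 38 mm to one side (left or right differs); it is pressed straight down
- start_button (a joint): travel of the start button, 0 up to 0.006 m fully down; must not be pressed
- start_button_top (a point): middle of the top of the start button: flat, 21 mm across, inside a raised grey shroud ring, on the other side of the control strip, 76 mm from the stop button
- ramekin_0: bystander: small steel sauce cup, 65 mm across, 37 mm high; origin under its centre
- ramekin_1: bystander: small steel sauce cup, 65 mm across, 37 mm high; origin under its centre
- food_tub_1: bystander: round lidded food tub, 129 mm across, 56 mm high; origin under its centre
- bench_scraper: bystander: bench scraper with a black grip, lying flat, 95 x 155 x 19 mm; origin under its centre
- probe_thermometer: bystander: dial probe thermometer, lying, 45 x 134 x 45 mm; origin under its centre
- stone: bystander: two-layer sharpening stone, 50 x 150 x 26 mm; origin under its centre
- peeler_1: bystander: black-handled peeler, lying, 170 x 25 x 18 mm; origin under its centre
Not all that is in view belongs to the job. What is shaped like the cap but yellow is not meant.

How it is judged:
On the way, in this order (a step that is already met when the one before it is completed fails the run):
1. the stop button is pressed fully down (value of joint stop_button above 0.0054 m), for 0.05 s.
2. the stop button is let up again (value of joint stop_button below 0.0012 m), for 0.1 s.
3. the cap is off its thread: its rim more than 25 mm above the disc (z of cap in the frame of disc_center above 0.025 m), for 0.1 s.
At the end, for the whole second after the job is handed in: the cap's origin is more than 80 mm above the disc's top face, gripped by the fingers (contact over 1 N), not touching the cutter, slower than 20 mm/s, and the stop button is up (less than 1.2 mm down) (z of cap in the frame of disc_center above 0.08 m and contact force between cap and the fingers above 1 N and contact force between cap and cutter below 0.1 N and linear speed of cap below 0.02 m/s and value of joint stop_button below 0.0012 m); the arm keeps its last pose, push and grip.
It fails at once if the start button is pressed (more than 3 mm) (value of joint start_button above 0.003 m).
It fails at once if a bystander on the table is shifted by more than 30 mm (distance of any of ramekin_0, ramekin_1, food_tub_1, bench_scraper, probe_thermometer, stone, peeler_1 from where it was at the start of the episode above 0.03 m).
It also fails if it takes over 50 s, if anything falls off the work surface, if the arm or the gripper's body presses on something with over 40 N, if the wrist force passes 120 N, or if a joint passes its speed limit or range.

ROBOT

A 6-joint arm with a two-finger parallel gripper is mounted at the origin on a cart in front of the work surface, level with it; the furniture and walls round the work are solid. World frame = base frame: x ahead of the robot, y to its left, z up, the work surface at z = 0. Lengths are in m, angles in rad, forces in N, time in s.
With the tool pointing down it reaches from about 0.375 to 0.975 m from the base axis. Payload 3.8 kg.
Tool frame: the origin (TCP) lies at the very end of the fingers, on their centre line; the grasp point (between the pads) lies 19 mm behind it; z points along the fingers, y is the line along which they close (so a half turn about z gives the same grasp; the last joint's range is limited). The gripper opens to 85 mm and grips with 20 to 120 N. Pads are 22 mm wide; open, the fingers measure 114 mm over their backs; the gripper's body (76 mm by 85 mm) begins 54 mm behind the grasp point. The pads swing forward as they close: fully open they stand 13 mm farther back than shut.
Start: joints at [1.092, 0.264, 1.604, -0, 1.274, -0.037], TCP at [0.289, 0.61, 0.231] pointing down, gripper open.
Joint ranges: [-2.63, 2.63], [-0.94, 2.18], [0.31, 2.57], [-1.31, 4.45], [0, 2.66], [-2.55, 2.55]. Speed limits (rad/s): [2.57, 2.57, 3.14, 3.14, 3.14, 3.14].

INTERFACE

Orientations are given as a unit quaternion [w, x, y, z].
In Python, from cell import manip, vision, job gives the robot as it stands.
- The arm moves only by the shell command python3 -m handwheel 'ROWS' [OPENING] [FORCE]. ROWS is JSON, a list that holds one entry, the list of rows, each a list of 4 numbers: the shift along the tool's x, y, z in cm, then the turn about the tool's z in rad. A call has 1 to 10 rows; each row shifts and turns the commanded pose from where the row before left it, along the tool's axes as they then stand; what a row does not reach is not made up. A row lasts 1/10 s, in which the tool goes at most 50 mm and 8.59 degrees, less where a joint would pass 70% of its speed; a pose out of reach is approached as far as the arm can. A call is refused whole if a number of a shift passes 5 or a number of a turn 0.15, either way. A call with a gripper value outside its range is refused whole. OPENING is the opening, from 0 (shut) to 1 (fully open), set as the call begins (- or left out, the last holds). The fingers move at their own pace and stop on an object; FORCE is the grip in N (left out, the last holds). Time passes only in rows, so rows that do not move let the fingers close. It gives the time, the measured TCP pose, the force, the opening and the grip force at its end, in the units of the state.
- manip.read_state(): the state, without advancing time (a new reading comes with each control period).
- vision.read_camera(name): name is "side" or "top"; returns a dict with "img" (420x560x3 uint8, red, green, blue), "depth" (420x560 float32, m along the optical axis (not along the pixel's ray), 0 where there is no reading), "fov_y" (degrees; the focal length in pixels is half the picture's height over the tangent of half this angle, whatever the lens; pixels are square), "cx", "cy" (the principal point, pixels), "T" (4x4, takes a point from camera to world coordinates). Camera axes: x right, y down, z forward; pixel columns grow to the right and rows downward; lengths in m; the calibration is good to about 2 mm. A picture is of the moment at which its call begins.
- job.job_done(): hands the job in; it is judged then, once.
The state is a dict: "time": time; "q": joint angles; "qvel": joint speeds; "joint_efforts": joint torques, N m; "ee_pos": TCP position; "orientation": TCP orientation; "force": force on the tool from outside, world axes, zero at the start; "moment": the same for the moment, N m; "gripper_width": opening from 0.0 (shut) to 1.0 (fully open); "gripper_force": force on a finger pad.
Only numpy, scipy, OpenCV 4.12 (cv2) and the standard library are available. Lean on these libraries where they do the work, as an engineer would, in place of code of your own. Each camera call takes 0.05 s, during which the arm holds its last target. There are 200 camera calls.

## Working session

There is one attempt and no reset: what is moved stays moved. The work goes in short steps, Python scripts to look and compute and a shell command to move; the robot and the scene stay as the last step left them, time stands still between calls to the robot, and variables do not carry over. Pictures are saved under pics/ and viewed, at most 10 in all, crops included, and the job is handed in when it is done.

```bash
mkdir -p pics
cat > h.py <<'E'
import numpy as np, cv2
from cell import manip, vision, job
def cam(n):
    c=vision.read_camera(n); c['f']=210/np.tan(np.radians(c['fov_y'])/2); c['T']=np.array(c['T']); return c
def cloud(c):
    v,u=np.mgrid[0:420,0:560]; d=c['depth']
    p=np.stack([(u-c['cx'])/c['f']*d,(v-c['cy'])/c['f']*d,d],-1)
    return p@c['T'][:3,:3].T+c['T'][:3,3]
def ray(c,u,v,z):
    r=c['T'][:3,:3]@np.array([(u-c['cx'])/c['f'],(v-c['cy'])/c['f'],1]); o=c['T'][:3,3]
    return o+r*(z-o[2])/r[2]
E
python3 - <<'E'
from h import *
for n in('top','side'):
    c=cam(n); np.savez(n+'0.npz',**{k:c[k] for k in c}); cv2.imwrite(f'pics/{n}0.png',c['img'][...,::-1])
    print(n,c['f'],c['cx'],c['cy'],c['T'].round(3).tolist())
s=manip.read_state(); print(s)
E
```

```text
top 457.7168080505067 278.51556377692793 205.2617771346527 [[-0.01, -0.998, 0.069, 0.433], [-1.0, 0.011, 0.019, 0.057], [-0.02, -0.069, -0.997, 1.343], [0.0, 0.0, 0.0, 1.0]]
side 514.8822898057568 280.1030220172765 212.05324767638072 [[0.985, -0.115, 0.131, 0.352], [-0.174, -0.685, 0.707, -0.793], [0.009, -0.719, -0.694, 0.954], [0.0, 0.0, 0.0, 1.0]]
{'time': 0.1, 'q': array([ 1.09209599e+00,  2.64691539e-01,  1.60525096e+00, -2.87786866e-05,
        1.27369134e+00, -3.68876301e-02]), 'qvel': array([ 0.00042164, -0.00120744, -0.00095361,  0.00084585, -0.00093965,
       -0.00068149]), 'joint_efforts': array([-5.64084294e-04, -5.16706002e+01, -3.68591416e+01, -2.49804862e-04,
        6.33476826e-03,  1.39945953e-05]), 'ee_pos': array([0.28831266, 0.60959458, 0.23006996]), 'orientation': array([-2.46898958e-04,  2.19109804e-01,  9.75699673e-01, -9.90377157e-04]), 'force': array([ 0.38459655, -0.26681934,  0.38617315]), 'moment': array([0.00969918, 0.00886073, 0.00681246]), 'gripper_force': 0.0, 'gripper_width': 0.9984593753744576}
```

View pics/top0.png

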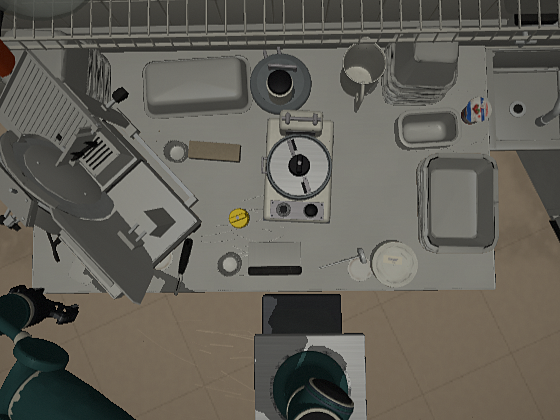

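View pics/side0.png

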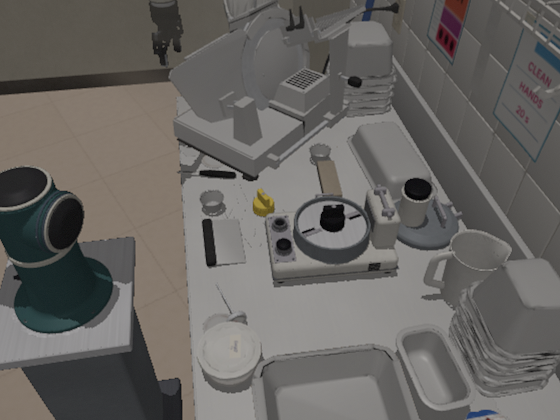

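The top view shows the cutter with its spindle at about (298,165), its front towards the robot, and buttons at (283,210) and (311,210). Things that could be taken for the cap are the black cap at top (298,165), the yellow one at (239,217), and the black-topped item at (280,83) behind the column. I choose (298,165). For the stop button I'll check both candidates in a close crop.

Run:
```python
from h import *
L=lambda n:dict(np.load(n+'0.npz'))
t=L('top');s=L('side')
a=cv2.resize(t['img'][100:230,255:345],None,fx=4,fy=4,interpolation=2)
b=cv2.resize(s['img'][180:280,260:400],None,fx=3,fy=3,interpolation=2)
o=np.zeros((520,780,3),np.uint8);o[:520,:360]=a;o[:300,360:780]=b
cv2.imwrite('pics/crop.png',cv2.convertScaleAbs(o[...,::-1],alpha=1.6))
P=cloud(t)
for (u,v) in [(298,165),(283,210),(311,210)]:
    print(u,v,ray(t,u,v,.09).round(4)); print(P[v-4:v+5:2,u-6:u+7:3,2].round(3))
# cap bar: points above 0.14 in the chamber
m=(P[...,2]>.137)&(P[...,2]<.17)&(np.hypot(P[...,0]-ray(t,298,165,.1)[0],P[...,1]-ray(t,298,165,.1)[1])<.045)
q=P[m];print('bar top',m.sum(),q.mean(0).round(4),cv2.minAreaRect((q[:,:2]*1000).astype(np.float32)))
# white body contour
P2=cloud(s);
m=(P2[...,2]>.137)&(P2[...,2]<.17)&(np.hypot(P2[...,0]-q[:,0].mean(),P2[...,1]-q[:,1].mean())<.045);q=P2[m];print('side',m.sum(),q.mean(0).round(4),cv2.minAreaRect((q[:,:2]*1000).astype(np.float32)))
c=ray(t,298,165,.1)
for n,Q in(('t',P),('s',P2)):
  # chamber rim
  r=np.hypot(Q[...,0]-c[0],Q[...,1]-c[1]); m=(abs(Q[...,2]-.104)<.006)&(r>.08)&(r<.105)
  q=Q[m][:,:2]; A=np.c_[2*q,np.ones(len(q))]; x=np.linalg.lstsq(A,(q**2).sum(1),rcond=None)[0]; print(n,'rim',m.sum(),x[:2],np.sqrt(x[2]+x[0]**2+x[1]**2))
  m=(Q[...,2]>.075)&(Q[...,2]<.1)&(Q[...,0]<c[0]-.1)&(Q[...,0]>c[0]-.15)&(abs(Q[...,1]-c[1])<.075)
  k,lab,st,ce=cv2.connectedComponentsWithStats(m.astype(np.uint8))
  for i in range(1,k):
    if st[i,4]>8: print(n,'btn',st[i],ce[i],Q[lab==i].mean(0).round(4),Q[lab==i].max(0).round(4))
  # body outline
  m=(Q[...,2]>.05)&(Q[...,2]<.2)&(np.abs(Q[...,0]-c[0])<.17)&(np.abs(Q[...,1]-c[1])<.11)
  print(cv2.minAreaRect((Q[m][:,:2]*1000).astype(np.float32)))
```

```text
298 165 [0.6303 0.0263 0.09  ]
[[0.126 0.123 0.151 0.158 0.124]
 [0.125 0.119 0.154 0.154 0.124]
 [0.121 0.123 0.158 0.156 0.123]
 [0.126 0.123 0.151 0.15  0.126]
 [0.125 0.125 0.155 0.153 0.129]]
283 210 [0.5064 0.0689 0.09  ]
[[0.063 0.062 0.074 0.066 0.063]
 [0.066 0.074 0.073 0.079 0.067]
 [0.062 0.075 0.072 0.073 0.067]
 [0.068 0.061 0.073 0.069 0.061]
 [0.059 0.074 0.075 0.074 0.064]]
311 210 [ 0.5056 -0.0077  0.09  ]
[[0.065 0.087 0.083 0.08  0.061]
 [0.084 0.086 0.082 0.085 0.061]
 [0.091 0.086 0.088 0.088 0.061]
 [0.087 0.084 0.085 0.084 0.064]
 [0.065 0.086 0.085 0.085 0.057]]
bar top 96 [0.6256 0.025  0.1517] ((626.2447509765625, 24.95214080810547), (13.3749418258667, 48.81100082397461), 86.10260772705078)
side 169 [0.6266 0.02   0.1466] ((627.4212036132812, 22.053760528564453), (16.026470184326172, 47.40066909790039), 86.95660400390625)
t rim 537 [0.62704307 0.02653845] 0.08727629221620861
t btn [304 204  13  13 129] [310.39534884 210.1627907 ] [ 0.5054 -0.0063  0.0853] [0.523  0.0111 0.0913]
t btn [283 207   6   8  20] [285.45 210.75] [0.505  0.0623 0.0768] [0.5156 0.0692 0.081 ]
t btn [278 208   5   7  15] [279.93333333 211.        ] [0.5045 0.0776 0.0766] [0.5128 0.083  0.0808]
((623.7911987304688, 29.38818359375), (198.4882049560547, 294.9510803222656), 86.46480560302734)
s rim 606 [0.62836094 0.02319768] 0.08782778644110455
s btn [276 239  16  12 151] [283.56291391 244.32450331] [ 0.506  -0.0121  0.0837] [0.524  0.0056 0.0888]
((624.9031982421875, 25.85137176513672), (201.35565185546875, 292.4696960449219), 86.45288848876953)
```

View pics/crop.png

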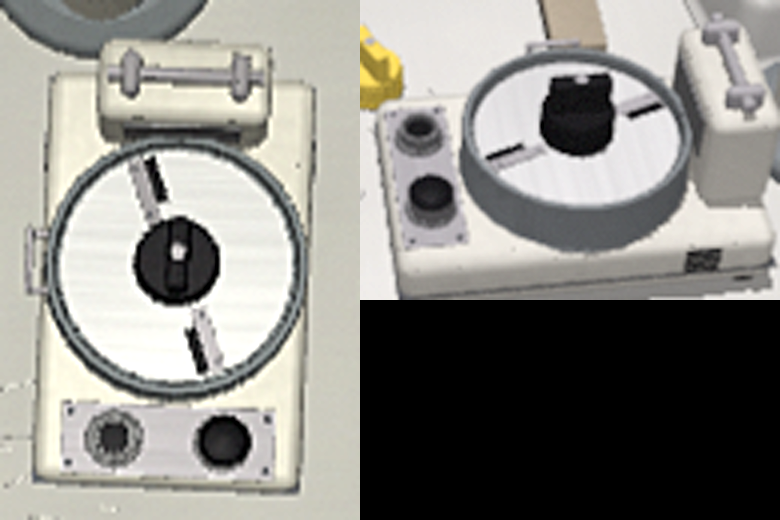

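The crop confirms that the stop button is the smooth black mushroom on the right (top view 310,210). The shrouded start button is at (283,210). The black cap's bar lies nearly along the cutter's x, at a yaw of about -4°. Before the first move I check how high things stand along the swing.

```bash
cat > to.py <<'E'
import sys; from h import *
from scipy.spatial.transform import Rotation as R
def rel(p,yaw=None):
    s=manip.read_state(); w,x,y,z=s['orientation']; r=R.from_quat([x,y,z,w]); X=r.as_matrix()[:,0]
    d=r.inv().apply(np.array(p)-s['ee_pos'])*100; k=np.arctan2(X[1],X[0])
    print('t',round(s['time'],2),'pos',s['ee_pos'].round(4),'tool cm',d.round(2),'toolx deg',np.degrees(k).round(1),'zaxis',r.as_matrix()[:,2].round(3),'q',s['q'].round(2))
    print('F',s['force'].round(1),'M',s['moment'].round(2),'g',round(s['gripper_width'],3),round(s['gripper_force'],1))
    if yaw is not None: print('turn about tool z',round(-((np.radians(yaw)-k+np.pi)%(2*np.pi)-np.pi),3))
if __name__=='__main__': rel([float(v) for v in sys.argv[1:4]],float(sys.argv[4]) if len(sys.argv)>4 else None)
E
python3 to.py .506 -.008 .15 176
python3 - <<'E'
from h import *
P=cloud(dict(np.load('top0.npz')))
a=np.array([.289,.61]);b=np.array([.506,-.008]);L=np.linalg.norm(b-a);u=(b-a)/L
for n in('top','side'):
    P=cloud(dict(np.load(n+'0.npz'))); d=P[...,:2]-a; s=d@u; e=abs(d@np.array([-u[1],u[0]]))
    print(n,[(round(k,2),P[...,2][(abs(s-k)<.04)&(e<.09)].max(initial=0).round(3)) for k in np.arange(0,L+.04,.08)])
E
```

```text
t 0.1 pos [0.2883 0.6096 0.2301] tool cm [-46.09 -46.51   8.1 ] toolx deg 154.7 zaxis [-0.001 -0.002 -1.   ] q [ 1.09  0.26  1.61 -0.    1.27 -0.04]
F [ 0.4 -0.3  0.4] M [0.01 0.01 0.01] g 0.998 0.0
turn about tool z -0.372
top [(np.float64(0.0), np.float64(0.521)), (np.float64(0.08), np.float64(0.629)), (np.float64(0.16), np.float64(0.672)), (np.float64(0.24), np.float64(0.314)), (np.float64(0.32), np.float64(0.097)), (np.float64(0.4), np.float64(0.061)), (np.float64(0.48), np.float64(0.064)), (np.float64(0.56), np.float64(1.343)), (np.float64(0.64), np.float64(0.11))]
side [(np.float64(0.0), np.float64(0.425)), (np.float64(0.08), np.float64(0.426)), (np.float64(0.16), np.float64(0.327)), (np.float64(0.24), np.float64(0.315)), (np.float64(0.32), np.float64(0.166)), (np.float64(0.4), np.float64(0.057)), (np.float64(0.48), np.float64(0.059)), (np.float64(0.56), np.float64(0.105)), (np.float64(0.64), np.float64(0.106))]
```

```bash
python3 -m handwheel '[[[0,0,-5,0],[0,0,-5,0],[0,0,-5,0],[0,0,-4,0]]]' 0 40; python3 -m handwheel '[[[-3.5,-3.5,0,0],[-3.5,-3.5,0,0],[-3.5,-3.5,0,0],[-3.5,-3.5,0,0],[-3.5,-3.5,0,0],[-3.5,-3.5,0,0],[-3.5,-3.5,0,0],[-3.5,-3.5,0,0],[-3.5,-3.5,0,0],[-3.5,-3.5,0,0]]]'; python3 to.py .506 -.008 .12 176
```

```text
time: 0.5
ee_pos: [0.2886, 0.6102, 0.4243]
orientation: [0.0, 0.219, 0.976, 0.001]
force: [-0.2, 0.8, 0.8]
gripper_width: 0.331
gripper_force: 0.0
time: 1.5
ee_pos: [0.4553, 0.1422, 0.421]
orientation: [-0.0, 0.219, 0.976, -0.0]
force: [0.7, -0.1, 0.1]
gripper_width: 0.001
gripper_force: 0.0
t 1.5 pos [0.4553 0.1422 0.421 ] tool cm [-11.   -11.41  30.1 ] toolx deg 154.7 zaxis [-0. -0. -1.] q [ 0.25 -0.18  1.72  0.    1.6  -0.88]
F [ 0.7 -0.1  0.1] M [ 0.03 -0.01  0.01] g 0.001 0.0
turn about tool z -0.372
```

```bash
python3 -m handwheel '[[[-3.5,-3.5,0,0],[-3.5,-3.5,0,0],[-3.5,-3.5,0,0],[-0.5,-0.9,0,0],[0,0,5,-0.124],[0,0,5,-0.124],[0,0,5,-0.124],[0,0,5,0],[0,0,5,0],[0,0,3,0]]]'; python3 -m handwheel '[[[0,0,1,0],[0,0,0,0],[0,0,0,0]]]'
python3 - <<'E'
from h import *
import to; to.rel([.506,-.008,.087],176)
a=cam('side');b=cam('top')
o=np.zeros((500,800,3),np.uint8)
o[:,:400]=cv2.resize(a['img'][170:295,230:330],None,fx=4,fy=4)
o[:,400:]=cv2.resize(b['img'][125:250,245:345],None,fx=4,fy=4)
cv2.imwrite('pics/btn.png',cv2.convertScaleAbs(o[...,::-1],alpha=1.6))
E
```

```text
time: 2.5
ee_pos: [0.5026, -0.005, 0.1366]
orientation: [-0.003, 0.035, 0.999, 0.0]
force: [-0.2, 0.1, -0.4]
gripper_width: 0.0
gripper_force: 0.0
time: 2.8
ee_pos: [0.5075, -0.0057, 0.1331]
orientation: [0.001, 0.035, 0.999, 0.0]
force: [-0.1, 0.2, -0.0]
gripper_width: -0.002
gripper_force: 0.0
t 2.8 pos [ 0.5075 -0.0057  0.1331] tool cm [ 0.15 -0.24  4.61] toolx deg 176.0 zaxis [ 0.003 -0.    -1.   ] q [-0.06  0.03  2.06  0.    1.05 -1.56]
F [-0.1  0.2 -0. ] M [ 0.04  0.02 -0.03] g -0.002 0.0
turn about tool z 0.0
```

View pics/btn.png

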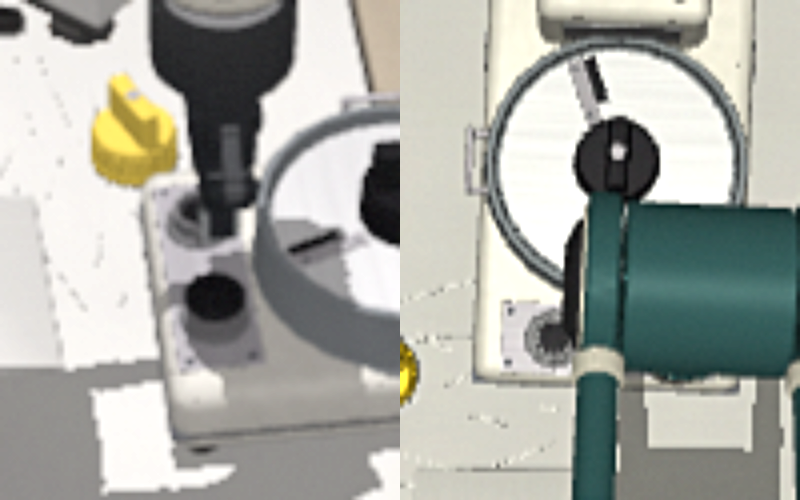

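The side view has the fingertips (about px 220,235 in the crop) straight above the mushroom (215,295), and they are well clear of the start button. I press now.

```bash
python3 -m handwheel '[[[0.1,-0.2,2,0],[0,0,1.8,0],[0,0,0,0],[0,0,0,0]]]'; python3 -m handwheel '[[[0,0,0.3,0],[0,0,0.3,0],[0,0,0.2,0],[0,0,0,0],[0,0,0,0]]]'; python3 to.py .506 -.008 .081
```

```text
time: 3.3
ee_pos: [0.5058, -0.008, 0.0947]
orientation: [0.001, 0.035, 0.999, -0.0]
force: [-1.1, 0.2, 0.4]
gripper_width: 0.005
gripper_force: 0.0
time: 3.8
ee_pos: [0.5057, -0.0079, 0.0859]
orientation: [0.001, 0.035, 0.999, -0.0]
force: [1.1, 0.5, 2.4]
gripper_width: -0.004
gripper_force: 1.2
t 3.8 pos [ 0.5057 -0.0079  0.0859] tool cm [-0.03 -0.01  0.49] toolx deg 176.0 zaxis [ 0.002 -0.    -1.   ] q [-0.06  0.08  2.1   0.    0.95 -1.57]
F [1.1 0.5 2.4] M [-0.03 -0.16  0.01] g -0.004 1.2
```

Contact at about 0.086 with 2.4 N, so I keep going down to the bottom stop.

```bash
python3 -m handwheel '[[[0,0,0.2,0],[0,0,0.2,0],[0,0,0,0],[0,0,0,0]]]'; python3 -m handwheel '[[[0,0,0.15,0],[0,0,0.1,0],[0,0,0,0],[0,0,0,0]]]'; python3 -m handwheel '[[[0,0,0.1,0],[0,0,0,0],[0,0,0,0]]]'
```

```text
time: 4.2
ee_pos: [0.5057, -0.0079, 0.0817]
orientation: [0.001, 0.035, 0.999, -0.0]
force: [2.1, 0.0, 4.7]
gripper_width: -0.002
gripper_force: 2.2
time: 4.6
ee_pos: [0.5058, -0.0079, 0.081]
orientation: [0.001, 0.035, 0.999, -0.0]
force: [-2.8, 0.2, 16.4]
gripper_width: 0.003
gripper_force: 8.3
time: 4.9
ee_pos: [0.5059, -0.0079, 0.0809]
orientation: [0.001, 0.035, 0.999, -0.0]
force: [-6.1, 0.3, 21.9]
gripper_width: -0.002
gripper_force: 11.3
```

The button is bottomed (22 N against the 5 N spring). I release it and go above the cap.

```bash
python3 -m handwheel '[[[0,0,-1,0],[0,0,-4,0],[0,0,-4,0],[0,0,-3,0],[0,0,0,0]]]' ; python3 -m handwheel '[[[0,0,0,0]]]' 0.6; python3 to.py .627 .024 .17 176
```

```text
time: 5.4
ee_pos: [0.5071, -0.008, 0.202]
orientation: [0.003, 0.035, 0.999, -0.0]
force: [1.2, 0.2, 0.4]
gripper_width: -0.003
gripper_force: 0.0
time: 5.5
ee_pos: [0.5042, -0.0079, 0.1974]
orientation: [-0.001, 0.035, 0.999, -0.0]
force: [-0.1, 0.3, -1.1]
gripper_width: 0.155
gripper_force: 0.0
t 5.5 pos [ 0.5042 -0.0079  0.1974] tool cm [-12.04   4.03   2.72] toolx deg 176.0 zaxis [-0.001 -0.    -1.   ] q [-0.06 -0.04  2.   -0.    1.18 -1.57]
F [-0.1  0.3 -1.1] M [-0.01 -0.   -0.01] g 0.155 0.0
turn about tool z 0.0
```

```bash
python3 -m handwheel '[[[-4,1.35,0,0],[-4,1.35,0,0],[-4,1.35,0,0],[0,0,2.7,0],[0,0,0,0],[0,0,0,0]]]'
python3 - <<'E'
from h import *
import to; to.rel([.627,.024,.127],176)
a=cam('side')
cv2.imwrite('pics/cap1.png',cv2.convertScaleAbs(cv2.resize(a['img'][160:280,265:405],None,fx=5,fy=5)[...,::-1],alpha=1.8))
E
```

```text
time: 6.1
ee_pos: [0.6244, 0.0241, 0.1672]
orientation: [-0.004, 0.035, 0.999, -0.0]
force: [-0.1, -0.7, 0.3]
gripper_width: 0.603
gripper_force: 0.0
t 6.1 pos [0.6244 0.0241 0.1672] tool cm [-0.29  0.01  4.02] toolx deg 176.0 zaxis [-0.008 -0.    -1.   ] q [-0.    0.22  1.78 -0.    1.15 -1.5 ]
F [-0.1 -0.7  0.3] M [-0.02 -0.07 -0.  ] g 0.603 0.0
turn about tool z 0.0
```

View pics/cap1.png

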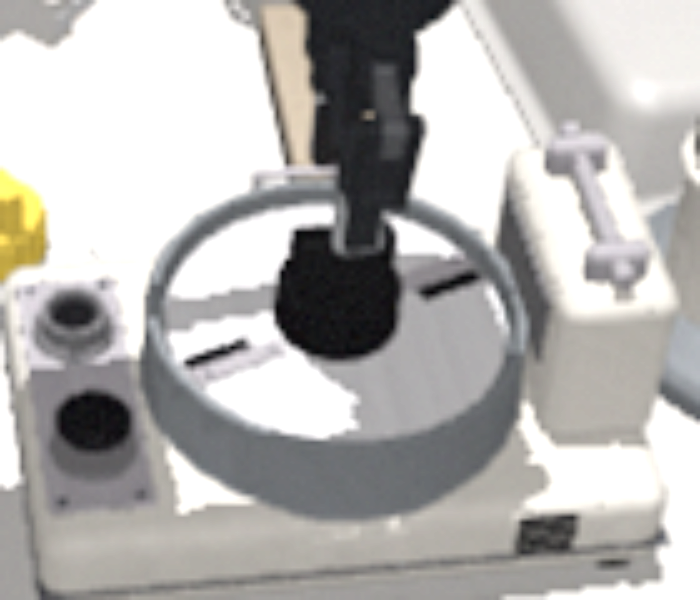

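The view shows the open fingers straddling the bar, and the near finger at (360,240) sits about over the bar's middle. I go down and grip.

```bash
python3 -m handwheel '[[[0,0,2,0],[0,0,1,0],[0,0,0.6,0],[0,0,0.3,0],[0,0,0,0],[0,0,0,0]]]'; python3 to.py .627 .024 .126; python3 -m handwheel '[[[0,0,0,0],[0,0,0,0],[0,0,0,0],[0,0,0,0],[0,0,0,0]]]' 0 60; python3 to.py .627 .024 .126
```

```text
time: 6.75
ee_pos: [0.6278, 0.0241, 0.1325]
orientation: [0.001, 0.035, 0.999, 0.0]
force: [0.4, -0.1, -0.0]
gripper_width: 0.604
gripper_force: 0.0
t 6.75 pos [0.6278 0.0241 0.1325] tool cm [ 0.08 -0.02  0.65] toolx deg 176.0 zaxis [ 0.001  0.    -1.   ] q [-0.    0.25  1.81  0.    1.08 -1.5 ]
F [ 0.4 -0.1 -0. ] M [ 0.02 -0.02  0.03] g 0.604 0.0
time: 7.25
ee_pos: [0.6278, 0.0246, 0.1323]
orientation: [0.0, 0.035, 0.999, 0.0]
force: [0.4, 1.9, 2.6]
gripper_width: 0.145
gripper_force: 61.5
t 7.25 pos [0.6278 0.0246 0.1323] tool cm [ 0.08 -0.06  0.63] toolx deg 176.0 zaxis [ 0.001  0.001 -1.   ] q [-0.    0.25  1.81  0.    1.08 -1.5 ]
F [0.4 1.9 2.6] M [ 0.34  0.08 -0.05] g 0.145 61.5
```

Well centred (side force 2 N), but the grip is high on the bar, so I regrip 6 mm lower and then test one direction gently.

```bash
python3 -m handwheel '[[[0,0.05,0,0],[0,0,0,0],[0,0,0.5,0],[0,0,0.1,0],[0,0,0,0],[0,0,0,0]]]' 0.5; python3 -m handwheel '[[[0,0,0,0],[0,0,0,0],[0,0,0,0],[0,0,0,0]]]' 0 70; python3 to.py .627 .024 .126 176; python3 -m handwheel '[[[0,0,0,-0.08],[0,0,0,-0.08],[0,0,0,0],[0,0,0,0]]]';python3 to.py .627 .024 .126 176
```

```text
time: 7.85
ee_pos: [0.6273, 0.0246, 0.1255]
orientation: [-0.0, 0.035, 0.999, -0.0]
force: [0.7, 0.5, -0.3]
gripper_width: 0.502
gripper_force: 0.0
time: 8.25
ee_pos: [0.6277, 0.0249, 0.1261]
orientation: [0.0, 0.035, 0.999, 0.0]
force: [0.5, 1.1, 1.5]
gripper_width: 0.15
gripper_force: 68.8
t 8.25 pos [0.6277 0.0249 0.1261] tool cm [ 0.06 -0.09  0.01] toolx deg 176.0 zaxis [ 0.001  0.    -1.   ] q [-0.    0.26  1.81  0.    1.07 -1.5 ]
F [0.5 1.1 1.5] M [ 0.2   0.   -0.05] g 0.15 68.8
turn about tool z -0.0
time: 8.65
ee_pos: [0.6276, 0.0254, 0.1261]
orientation: [0.0, -0.043, 0.999, 0.001]
force: [0.2, 4.4, 2.4]
gripper_width: 0.149
gripper_force: 75.1
t 8.65 pos [0.6276 0.0254 0.1261] tool cm [ 0.07 -0.14  0.01] toolx deg -175.1 zaxis [ 0.     0.002 -1.   ] q [-0.    0.26  1.81  0.    1.07 -1.66]
F [0.2 4.4 2.4] M [ 0.75  0.18 -1.51] g 0.149 75.1
turn about tool z 0.156
```

Counterclockwise is blocked (1.5 N m), so it is a left-hand thread. I turn clockwise (+) and raise along with the climb.

```bash
python3 -m handwheel '[[[0,0,0,0.08],[0,0,0,0.08],[0,0,0,0],[0,0,-0.07,0.14],[0,0,-0.06,0.14],[0,0,0,0],[0,0,0,0]]]';python3 to.py .627 .024 .126 176
```

```text
time: 9.35
ee_pos: [0.6274, 0.0241, 0.1269]
orientation: [0.0, 0.172, 0.985, -0.001]
force: [-0.1, -1.4, 0.6]
gripper_width: 0.15
gripper_force: 68.7
t 9.35 pos [0.6274 0.0241 0.1269] tool cm [ 0.03 -0.03  0.09] toolx deg 160.2 zaxis [-0.    -0.001 -1.   ] q [-0.    0.26  1.81 -0.    1.07 -1.23]
F [-0.1 -1.4  0.6] M [-0.04 -0.02 -0.  ] g 0.15 68.7
turn about tool z -0.275
```

```bash
python3 -m handwheel '[[[0,0,-0.06,0.14],[0,0,-0.06,0.14],[0,0,-0.07,0.14],[0,0,-0.06,0.14],[0,0,-0.06,0.14],[0,0,0,0.14],[0,0,0,0.12],[0,0,0,0],[0,0,0,0]]]';python3 - <<'E'
from h import *
import to; to.rel([.627,.024,.126],176)
a=cam('side')
cv2.imwrite('pics/cap2.png',cv2.convertScaleAbs(cv2.resize(a['img'][160:280,265:405],None,fx=5,fy=5)[...,::-1],alpha=1.8))
E
```

```text
time: 10.25
ee_pos: [0.6271, 0.0245, 0.1297]
orientation: [-0.0, 0.607, 0.795, -0.0]
force: [-0.5, -0.7, -0.9]
gripper_width: 0.143
gripper_force: 68.5
t 10.25 pos [0.6271 0.0245 0.1297] tool cm [-0.04 -0.02  0.37] toolx deg 105.2 zaxis [-0.001 -0.    -1.   ] q [-0.    0.26  1.81 -0.    1.08 -0.27]
F [-0.5 -0.7 -0.9] M [-0.   -0.02 -0.01] g 0.143 68.5
turn about tool z -1.235
```

View pics/cap2.png

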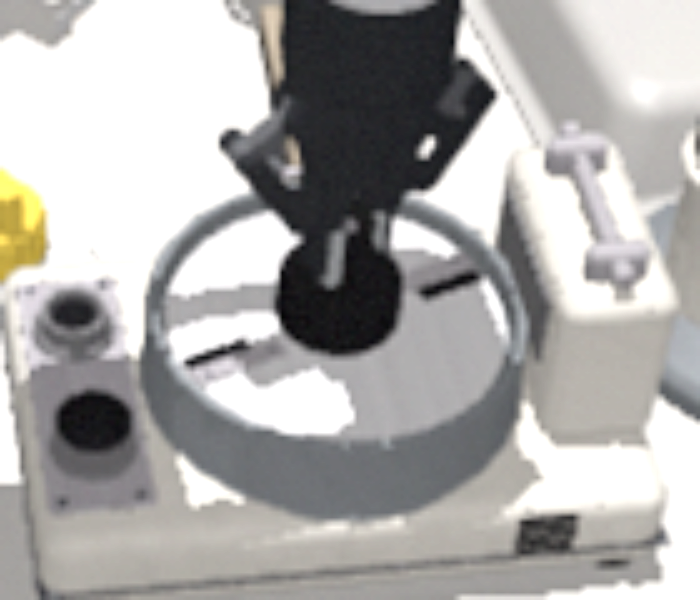

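The cap (340,290) has turned 71° with the gripper and shows no residual force. I lift it straight up, gently at first.

```bash
python3 -m handwheel '[[[0,0,-0.3,0],[0,0,-0.5,0],[0,0,0,0]]]';python3 -m handwheel '[[[0,0,-1,0],[0,0,-1,0],[0,0,-1,0],[0,0,0,0]]]'; python3 to.py .627 .024 .226
```

```text
time: 10.6
ee_pos: [0.6283, 0.0246, 0.1394]
orientation: [0.001, 0.609, 0.793, 0.001]
force: [0.8, -1.2, -0.6]
gripper_width: 0.149
gripper_force: 68.5
time: 11.0
ee_pos: [0.6293, 0.0247, 0.1712]
orientation: [0.002, 0.609, 0.793, 0.001]
force: [-0.8, 0.1, -0.8]
gripper_width: 0.151
gripper_force: 68.5
t 11.0 pos [0.6293 0.0247 0.1712] tool cm [-0.01 -0.21 -5.48] toolx deg 105.0 zaxis [ 0.005 -0.    -1.   ] q [-0.    0.22  1.77 -0.    1.15 -0.26]
F [-0.8  0.1 -0.8] M [ 0.06 -0.02  0.02] g 0.151 68.5
```

```bash
python3 -m handwheel '[[[0,0,-2,0],[0,0,-3,0],[0,0,-3,0],[0,0,-1,0],[0,0,0,0],[0,0,0,0],[0,0,0,0],[0,0,0,0],[0,0,0,0]]]'
python3 - <<'E'
from h import *
import to; to.rel([.627,.024,.126])
a=cam('side')
cv2.imwrite('pics/cap3.png',cv2.convertScaleAbs(cv2.resize(a['img'][100:280,250:410],None,fx=3,fy=3)[...,::-1],alpha=1.8))
E
```

```text
time: 11.9
ee_pos: [0.6268, 0.0246, 0.2567]
orientation: [-0.001, 0.609, 0.793, -0.001]
force: [0.1, 0.0, -1.5]
gripper_width: 0.149
gripper_force: 68.6
t 11.9 pos [0.6268 0.0246 0.2567] tool cm [-0.07  0.03 13.07] toolx deg 105.0 zaxis [-0.002 -0.    -1.   ] q [-0.    0.16  1.68 -0.    1.3  -0.26]
F [ 0.1  0.  -1.5] M [ 0.02  0.03 -0.  ] g 0.149 68.6
```

View pics/cap3.png

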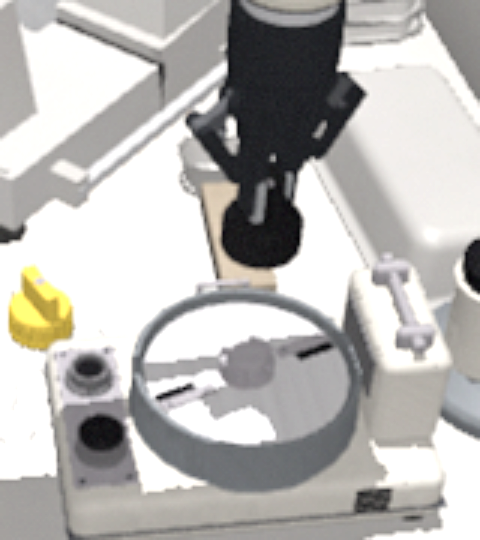

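The cap (262,230) is held about 13 cm above the disc, the spindle (247,362) is bare, and the stop button is up.

```bash
python3 -m handwheel '[[[0,0,0,0],[0,0,0,0],[0,0,0,0]]]' >/dev/null; python3 -c "
from cell import job
print(job.job_done())"
```

```text
the job is handed in; nothing more can be done
None
```

I pressed the stop button fully down and let it up, unscrewed the cap clockwise (left-hand thread), and handed the job in with the cap gripped at rest about 13 cm above the disc; no verdict came back.

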